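# Shim the rocking corner of a drilling jig

## Task

The drilling jig's plate rocks because the rubber pad under one of its corners is missing: press down on the corners with the fingertips until you find the one that gives. Push that corner's wedge shim in under the plate until its head is flat against the plate's edge, then press the same corner again to check that it now stands firm. Only push, lift nothing, leave the other three shims and the things on the bench where they are, and finish with the hand clear.

Things in the scene. Friction and masses are not known exactly. Their poses are not given: they have to be found in the camera images.
- jig: The jig's plywood board, 260 x 430 x 15 mm, screwed to the bench. Origin: centre of its underside; x away from the robot (front is the side nearer the robot), y to the robot's left. The plate stands centred on it on domed black rubber pads, 34 mm across, 10 high, set 10 mm in from the plate's edges; the pad under one corner is missing.
- plate: Square aluminium plate, 190 x 190 x 12 mm, held by a central bolt on a spring washer. Origin: centre of its underside, 25 mm above the bench; axes as the board. Padded corners are solid; the one without a pad gives about 0.8 N per mm, 8 mm at most, and springs back. On top: fence 130 mm long, 20 high at x = +34 mm; bush block 40 long, 30 high at x = -34 mm; bolt head 8 high.
- corner_front_left (a point): Point on the plate's top face at its front left corner, 20 mm in from both edges, 37 mm above the bench: where to press. Moves with the plate.
- corner_front_right (a point): Point on the plate's top face at its front right corner, 20 mm in from both edges, 37 mm above the bench: where to press. Moves with the plate.
- corner_rear_left (a point): Point on the plate's top face at its rear left corner, 20 mm in from both edges, 37 mm above the bench: where to press. Moves with the plate.
- corner_rear_right (a point): Point on the plate's top face at its rear right corner, 20 mm in from both edges, 37 mm above the bench: where to press. Moves with the plate.
- shim_front_left: Loose grey wedge shim on the board, left of the front left corner, tip 4 to 16 mm from the plate. Wedge 36 mm wide, 60 long, 2 mm high rising to 9.8; head 42 wide, 14 thick, 20 high. Origin: underside, where wedge meets head; y points to the tip, head at y = 0 to -14 mm. Home: origin at plate y = +95, x = -68 mm. A pad, where there is one, stops its tip 10 mm in. 25 to 50 g.
- shim_front_right: Loose grey wedge shim on the board, right of the front right corner, tip 4 to 16 mm from the plate. Wedge 36 mm wide, 60 long, 2 mm high rising to 9.8; head 42 wide, 14 thick, 20 high. Origin: underside, where wedge meets head; y points to the tip, head at y = 0 to -14 mm. Home: origin at plate y = -95, x = -68 mm. A pad, where there is one, stops its tip 10 mm in. 25 to 50 g.
- shim_rear_left: Loose grey wedge shim on the board, left of the rear left corner, tip 4 to 16 mm from the plate. Wedge 36 mm wide, 60 long, 2 mm high rising to 9.8; head 42 wide, 14 thick, 20 high. Origin: underside, where wedge meets head; y points to the tip, head at y = 0 to -14 mm. Home: origin at plate y = +95, x = +68 mm. A pad, where there is one, stops its tip 10 mm in. 25 to 50 g.
- shim_rear_right: Loose grey wedge shim on the board, right of the rear right corner, tip 4 to 16 mm from the plate. Wedge 36 mm wide, 60 long, 2 mm high rising to 9.8; head 42 wide, 14 thick, 20 high. Origin: underside, where wedge meets head; y points to the tip, head at y = 0 to -14 mm. Home: origin at plate y = -95, x = +68 mm. A pad, where there is one, stops its tip 10 mm in. 25 to 50 g.
- jar: Glass jar with a brass lid, 76 mm across, 105 mm high, on the bench left of the board; leave it. Origin: centre of its underside.
- tin: Paint tin, 100 mm across, 115 mm high, on the bench left of the board; leave it. Origin: centre of its underside.
- screw_dish: Black dish of screws, 90 mm across, 24 mm high, on the bench right of the board; leave it. Origin: centre of its underside.
- mallet: Wooden mallet lying on the bench right of the board, 270 mm long, 46 mm high; head towards +x of its frame; leave it. Origin: on the underside, on the handle's line, 57 mm behind the head.
Mind the look-alikes: they are no part of the job. Leave any orange look-alike of the shim_front_left alone. Leave any green look-alike of the shim_front_right alone.

How it is judged:
On the way, in this order (a step that is already met when the one before it is completed fails the run):
1. the corner that gives has been pressed down by at least 3.5 mm with the fingers (contact force between the fingers and plate above 1 N and height (world z) of any of corner_front_left, corner_front_right, corner_rear_left, corner_rear_right below 0.0335 m), for 0.05 s.
2. that corner's shim is home, its head flat against the plate's edge (((x of shim_front_left in the frame of plate between -0.084 and -0.052 m and y of shim_front_left in the frame of plate between 0.09 and 0.0985 m and angle between the y axis of shim_front_left and the y axis of plate, either way round below 0.1 rad and angle between shim_front_left's own z axis and vertical below 0.06 rad) or (x of shim_front_right in the frame of plate between -0.084 and -0.052 m and y of shim_front_right in the frame of plate between -0.0985 and -0.09 m and angle between the y axis of shim_front_right and the y axis of plate, either way round below 0.1 rad and angle between shim_front_right's own z axis and vertical below 0.06 rad) or (x of shim_rear_left in the frame of plate between 0.052 and 0.084 m and y of shim_rear_left in the frame of plate between 0.09 and 0.0985 m and angle between the y axis of shim_rear_left and the y axis of plate, either way round below 0.1 rad and angle between shim_rear_left's own z axis and vertical below 0.06 rad) or (x of shim_rear_right in the frame of plate between 0.052 and 0.084 m and y of shim_rear_right in the frame of plate between -0.0985 and -0.09 m and angle between the y axis of shim_rear_right and the y axis of plate, either way round below 0.1 rad and angle between shim_rear_right's own z axis and vertical below 0.06 rad))), for 0.2 s.
3. the shimmed corner has been pressed again with at least 3 N and stood firm (sank less than 2 mm) (contact force between the fingers and plate above 3 N and ((x of shim_front_left in the frame of plate between -0.084 and -0.052 m and y of shim_front_left in the frame of plate between 0.09 and 0.0985 m and angle between the y axis of shim_front_left and the y axis of plate, either way round below 0.1 rad and angle between shim_front_left's own z axis and vertical below 0.06 rad and horizontal distance between the grasp point and corner_front_left below 0.045 m and height (world z) of corner_front_left above 0.035 m) or (x of shim_front_right in the frame of plate between -0.084 and -0.052 m and y of shim_front_right in the frame of plate between -0.0985 and -0.09 m and angle between the y axis of shim_front_right and the y axis of plate, either way round below 0.1 rad and angle between shim_front_right's own z axis and vertical below 0.06 rad and horizontal distance between the grasp point and corner_front_right below 0.045 m and height (world z) of corner_front_right above 0.035 m) or (x of shim_rear_left in the frame of plate between 0.052 and 0.084 m and y of shim_rear_left in the frame of plate between 0.09 and 0.0985 m and angle between the y axis of shim_rear_left and the y axis of plate, either way round below 0.1 rad and angle between shim_rear_left's own z axis and vertical below 0.06 rad and horizontal distance between the grasp point and corner_rear_left below 0.045 m and height (world z) of corner_rear_left above 0.035 m) or (x of shim_rear_right in the frame of plate between 0.052 and 0.084 m and y of shim_rear_right in the frame of plate between -0.0985 and -0.09 m and angle between the y axis of shim_rear_right and the y axis of plate, either way round below 0.1 rad and angle between shim_rear_right's own z axis and vertical below 0.06 rad and horizontal distance between the grasp point and corner_rear_right below 0.045 m and height (world z) of corner_rear_right above 0.035 m))), for 0.1 s.
At the end, for the whole second after the job is handed in: The rocking corner's shim lies flat, its head within 3.5 mm of the plate's edge, square to it within 0.1 rad, at most 16 mm off its place along the edge; the other shims within 10 mm of where they lay; the plate's corners within 2 mm of level; all at rest (((x of shim_front_left in the frame of plate between -0.084 and -0.052 m and y of shim_front_left in the frame of plate between 0.09 and 0.0985 m and angle between the y axis of shim_front_left and the y axis of plate, either way round below 0.1 rad and angle between shim_front_left's own z axis and vertical below 0.06 rad and distance of each of shim_front_right, shim_rear_left, shim_rear_right from where it was at the start of the episode below 0.01 m) or (x of shim_front_right in the frame of plate between -0.084 and -0.052 m and y of shim_front_right in the frame of plate between -0.0985 and -0.09 m and angle between the y axis of shim_front_right and the y axis of plate, either way round below 0.1 rad and angle between shim_front_right's own z axis and vertical below 0.06 rad and distance of each of shim_front_left, shim_rear_left, shim_rear_right from where it was at the start of the episode below 0.01 m) or (x of shim_rear_left in the frame of plate between 0.052 and 0.084 m and y of shim_rear_left in the frame of plate between 0.09 and 0.0985 m and angle between the y axis of shim_rear_left and the y axis of plate, either way round below 0.1 rad and angle between shim_rear_left's own z axis and vertical below 0.06 rad and distance of each of shim_front_left, shim_front_right, shim_rear_right from where it was at the start of the episode below 0.01 m) or (x of shim_rear_right in the frame of plate between 0.052 and 0.084 m and y of shim_rear_right in the frame of plate between -0.0985 and -0.09 m and angle between the y axis of shim_rear_right and the y axis of plate, either way round below 0.1 rad and angle between shim_rear_right's own z axis and vertical below 0.06 rad and distance of each of shim_front_left, shim_front_right, shim_rear_left from where it was at the start of the episode below 0.01 m)) and height (world z) of corner_front_left between 0.035 and 0.039 m and height (world z) of corner_front_right between 0.035 and 0.039 m and height (world z) of corner_rear_left between 0.035 and 0.039 m and height (world z) of corner_rear_right between 0.035 and 0.039 m and linear speed of each of shim_front_left, shim_front_right, shim_rear_left, shim_rear_right below 0.01 m/s); the robot touches nothing.
It fails at once if a shim is lifted, carried or tipped (height (world z) of any of shim_front_left, shim_front_right, shim_rear_left, shim_rear_right above 0.027 m or angle between any of shim_front_left, shim_front_right, shim_rear_left, shim_rear_right's own z axis and vertical above 0.4 rad).
It fails at once if more than one shim is pushed about (over 12 mm) (distance of each of shim_front_left, shim_front_right from where it was at the start of the episode above 0.012 m or distance of each of shim_front_left, shim_rear_left from where it was at the start of the episode above 0.012 m or distance of each of shim_front_left, shim_rear_right from where it was at the start of the episode above 0.012 m or distance of each of shim_front_right, shim_rear_left from where it was at the start of the episode above 0.012 m or distance of each of shim_front_right, shim_rear_right from where it was at the start of the episode above 0.012 m or distance of each of shim_rear_left, shim_rear_right from where it was at the start of the episode above 0.012 m).
It fails at once if the jar, tin, dish or mallet is disturbed (distance of any of jar, tin, screw_dish, mallet from where it was at the start of the episode above 0.02 m or angle between any of jar, tin, screw_dish, mallet's own z axis and vertical above 0.3 rad).
It also fails if it takes over 64 s, if anything falls off the work surface, if the arm or the gripper's body presses on something with over 40 N, if the wrist force passes 120 N, or if a joint passes its speed limit or range.

## Robot

A 7-joint arm with a two-finger parallel gripper is mounted at the origin on the work surface. World frame = base frame: x ahead of the robot, y to its left, z up, the work surface at z = 0. Lengths are in m, angles in rad, forces in N, time in s.
With the tool pointing down it reaches from about 0.35 to 0.9 m from the base axis. Payload 7.2 kg.
Tool frame: the origin (TCP) lies at the very end of the fingers, on their centre line; the grasp point (between the pads) lies 19 mm behind it (robot.grip_point_offset is the z of the grasp point in the tool frame, in m); z points along the fingers, y is the direction in which the jaws open and shut (so a half turn about z gives the same grasp; the last joint's range is limited). The gripper opens to 85 mm and grips with 20 to 120 N. Pads are 22 mm wide; open, the fingers measure 114 mm over their backs; the gripper's body (76 mm by 85 mm) begins 54 mm behind the grasp point. The pads swing forward as they close: fully open they stand 13 mm farther back than shut.
Start: joints at [-1.239, 0.411, -0.013, 1.596, 0.006, 1.134, -0.082], TCP at [0.243, 0.576, 0.231] pointing down, gripper open.
Joint ranges: [-2.95, 2.95], [-0.29, 1.99], [-1.47, 1.44], [0.14, 2.54], [-1.03, 4.17], [0.13, 1.85], [-2.86, 2.86]. Speed limits (rad/s): [2.39, 2.39, 3.01, 3.01, 3.14, 3.14, 3.14].

## Interface

Orientations are given as a 3x3 rotation matrix whose columns are the frame's x, y, z axes.
In Python, from plant import sensors, eyes, order, robot gives the robot as it stands.
- The arm moves only by the tool servo_tool, never from a script. Its argument "deltas" is a list of rows, each a list of 5 numbers: the shift along the tool's x, y, z in cm, then the turn about the tool's z in degrees, then the closure, from 0 (fully open) to 1 (shut). In form: [[x, y, z, roll, gripper], ...]. A call has 1 to 20 rows; each row shifts and turns the commanded pose from where the row before left it, along the tool's axes as they then stand; what a row does not reach is not made up. A row lasts 1/10 s, in which the tool goes at most 50 mm and 8.59 degrees, less where a joint would pass 70% of its speed; a pose out of reach is approached as far as the arm can. A call is refused whole if a number of a shift passes 5 or a number of a turn 8.59, either way. A call with a gripper value outside its range is refused whole. The fingers move at their own pace and stop on an object; "squeeze" is the grip in N (left out, the last holds). Time passes only in rows, so rows that do not move let the fingers close. It gives the time, the measured TCP pose, the force and the opening at its end, in the units of the state.
- sensors.read_state(): the state, without advancing time (a new reading comes with each control period).
- eyes.capture(name): name is "scene" or "top" or "wrist"; returns a dict with "frame" (480x640x3 uint8, red, green, blue), "range_z" (480x640 float32, m along the optical axis (not along the pixel's ray), 0 where there is no reading), "K" (3x3 intrinsics, pixels), "origin" and "orientation" of the camera in the world. Camera axes: x right, y up, looking along -z (the intrinsics and any distortion apply to the point x, -y, -z); pixel columns grow to the right and rows downward; lengths in m; the calibration is good to about 2 mm. A picture is of the moment at which its call begins.
- order.hand_in(): hands the job in, once; it reports no verdict.
The state is a dict: "time": time; "joints": joint angles; "joint_vel": joint speeds; "tau": joint torques, N m; "eef_pos": TCP position; "tcp_rot": TCP orientation; "wrist_force": force on the tool from outside, world axes, zero at the start; "ft_torque": the same for the moment, N m; "width": finger opening in m.
Only numpy, scipy, OpenCV 4.12 (cv2) and the standard library are available. Lean on these libraries where they do the work, as an engineer would, in place of code of your own. Each camera call takes 0.05 s, during which the arm holds its last target.

## Working session

There is one attempt and no reset: what is moved stays moved. The work goes in short steps, Python scripts to look and compute and a tool call to move; the robot and the scene stay as the last step left them, time stands still between calls to the robot, and variables do not carry over. Pictures are saved under pics/ and viewed, and the job is handed in when it is done.

Besides the shell and the picture viewer there is one more tool, called after "Call:" in YAML: its name, and indented under it one key for each argument. servo_tool: Moves the arm, as the interface text tells. Its arguments: {"type":"object","properties":{"deltas":{"type":"array","items":{"type":"array","items":{"type":"number"}}},"squeeze":{"type":"number"}},"required":["deltas"]}

```bash
mkdir -p pics; ls; cat > h.py <<'E'
import numpy as np,cv2
from plant import sensors,eyes,order,robot
def cap(n,fn=None):
    c=eyes.capture(n)
    if fn: cv2.imwrite('pics/'+fn,cv2.cvtColor(c['frame'],cv2.COLOR_RGB2BGR))
    return c
def cloud(c):
    z=c['range_z'];K=c['K'];v,u=np.mgrid[:480,:640]
    p=np.stack([(u-K[0,2])/K[0,0]*z,-(v-K[1,2])/K[1,1]*z,-z],-1)
    return p@np.array(c['orientation']).T+np.array(c['origin'])
def plane(c,u,v,h):
    K=c['K'];d=np.array([(u-K[0,2])/K[0,0],-(v-K[1,2])/K[1,1],-1.])
    d=np.array(c['orientation'])@d;o=np.array(c['origin']);return o+d*(h-o[2])/d[2]
E
python3 - <<'E'
from h import *
s=sensors.read_state();print({k:np.round(v,3) for k,v in s.items()})
for n in('scene','top'):
    c=cap(n,n+'0.png');print(n,c['K'],c['origin'],c['orientation'])
    np.savez('pics/%s0.npz'%n,**c)
E
```

```text
pics
{'time': np.float64(0.0), 'joints': array([-1.239,  0.412, -0.013,  1.597,  0.006,  1.134, -0.082]), 'joint_vel': array([ 0.   ,  0.   ,  0.   , -0.002,  0.001,  0.001, -0.   ]), 'tau': array([ 1.0000e-03, -6.0063e+01,  6.8300e-01, -2.9941e+01,  1.4000e-02,
        1.1000e-02,  0.0000e+00]), 'eef_pos': array([0.243, 0.575, 0.23 ]), 'tcp_rot': array([[-0.921,  0.389, -0.001],
       [ 0.389,  0.921, -0.002],
       [-0.   , -0.002, -1.   ]]), 'wrist_force': array([-0.694, -1.095, -1.02 ]), 'ft_torque': array([-0.003, -0.025, -0.032]), 'width': np.float64(0.085)}
scene [[555.73101112   0.         315.47544334]
 [  0.         555.73101112 240.02786568]
 [  0.           0.           1.        ]] [ 1.11072453 -0.53365219  1.39872008] [[ 0.60915009 -0.67405164  0.41784035]
 [ 0.79303147  0.51367213 -0.32747831]
 [ 0.00610435  0.53084398  0.84744758]]
top [[498.5259005    0.         313.30992504]
 [  0.         498.5259005  234.56255193]
 [  0.           0.           1.        ]] [ 0.28148017 -0.00713107  1.17690844] [[ 0.02496948  0.98701122 -0.15869903]
 [-0.99964991  0.02326222 -0.01260669]
 [-0.00875125  0.15895825  0.98724652]]
```

View pics/top0.png

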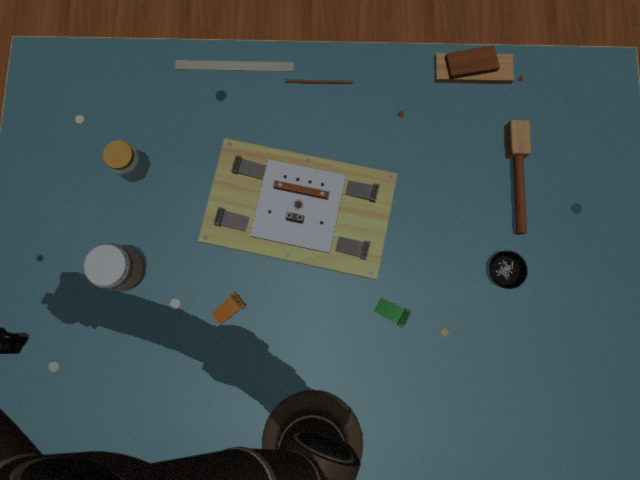

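View pics/scene0.png

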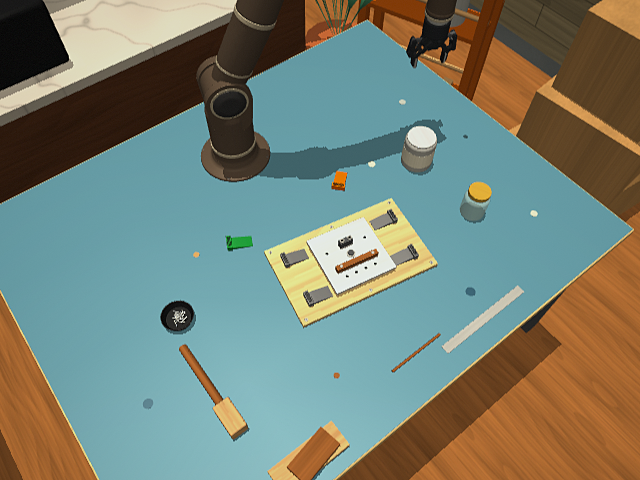

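The top view shows the plate centred near (298,205) and turned a little, with the shims at (248,167), (232,219), (362,190) and (353,247). The jar is at (120,157) and the tin at (107,265). The orange and green look-alikes lie in front of the board. Next I'll measure these.

```bash
python3 - <<'E'
from h import *
c=dict(np.load('pics/top0.npz'));f=c['frame'];P=cloud(c)
hsv=cv2.cvtColor(f,cv2.COLOR_RGB2HSV)
m=((hsv[...,1]<40)&(hsv[...,2]>130)).astype(np.uint8)
m[:120]=0;m[280:]=0;m[:,:210]=0;m[:,420:]=0
m=cv2.morphologyEx(m,cv2.MORPH_CLOSE,np.ones((15,15)))
cs,_=cv2.findContours(m,0,1);k=max(cs,key=cv2.contourArea)
w=np.array([plane(c,*q[0],.037)[:2] for q in k],np.float32)
r=cv2.minAreaRect(w);print('plate',r)
# depth check
print('plate depth z',P[225,290],P[190,270])
# quad
a=cv2.boxPoints(r);print(a)
g=((hsv[...,1]<70)&(hsv[...,2]<150)&(hsv[...,2]>20)).astype(np.uint8)
M=np.zeros_like(m);M[140:275,205:395]=1
g&=M;g&=1-cv2.dilate(m,np.ones((3,3)))
cs,_=cv2.findContours(g,0,1)
for q in cs:
    if cv2.contourArea(q)<150: continue
    ww=np.array([plane(c,*z[0],.022)[:2] for z in q],np.float32)
    print(cv2.contourArea(q),cv2.minAreaRect(ww),cv2.boundingRect(q))
big=cv2.resize(f[130:290,190:410],None,fx=3.6,fy=3.6,interpolation=cv2.INTER_CUBIC)
cv2.imwrite('pics/z0.png',big[...,::-1])
for n,(u,v) in dict(jar=(119,152),tin=(105,263)).items(): print(n,P[v,u])
E
```

```text
plate ((0.534582257270813, 0.04578600078821182), (0.18565843999385834, 0.18577301502227783), 79.17454528808594)
plate depth z [0.4860746  0.06219506 0.03629298] [0.56872076 0.11202369 0.03587041]
[[ 0.4259138  -0.0279455 ]
 [ 0.6083808  -0.06283695]
 [ 0.6432507   0.1195175 ]
 [ 0.46078372  0.15440896]]
957.5 ((0.3861229419708252, 0.08950641006231308), (0.3585757315158844, 0.04988124221563339), 79.35124969482422) (205, 242, 151, 33)
500.5 ((0.44224023818969727, -0.08470987528562546), (0.07618985325098038, 0.04503358528017998), 74.95808410644531) (335, 234, 36, 26)
493.5 ((0.4977929890155792, 0.2035810500383377), (0.08013779670000076, 0.04384245723485947), 74.34581756591797) (213, 207, 36, 24)
465.0 ((0.5795417428016663, -0.10471141338348389), (0.07627847790718079, 0.046083468943834305), 75.23265075683594) (345, 180, 35, 23)
470.5 ((0.6262627243995667, 0.1669432818889618), (0.07911123335361481, 0.044792063534259796), 75.40312957763672) (231, 155, 36, 25)
jar [0.63240631 0.44899889 0.10141507]
tin [0.38000951 0.45248285 0.11337742]
```

View pics/z0.png

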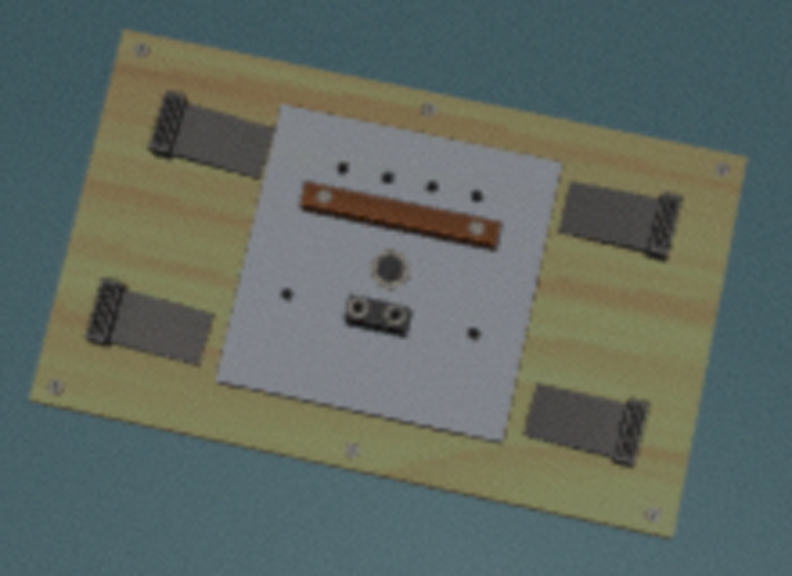

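The plate measures 186 mm against the 190 mm given. Its centre is about (0.535, 0.046) and its yaw about -10.8°. I'll move above the front left corner, shut the gripper and turn tool x onto plate +y.

Call:
servo_tool:
  deltas:
    - [-2.75, -2.26, 0, 0, 1]
    - [-2.75, -2.26, 0, 0, 1]
    - [-2.75, -2.26, 0, 0, 1]
    - [-2.75, -2.26, 0, 0, 1]
    - [-2.75, -2.26, 0, 0, 1]
    - [-2.75, -2.26, 0, 0, 1]
    - [-2.75, -2.26, 0, 0, 1]
    - [-2.75, -2.26, 0, 0, 1]
    - [-2.75, -2.26, 0, 0, 1]
    - [-2.75, -2.26, 0, 0, 1]
    - [-2.75, -2.26, 0, 0, 1]
    - [-2.75, -2.26, 0, 0, 1]
    - [-2.75, -2.26, 0, 0, 1]
    - [-2.75, -2.26, 0, 0, 1]
    - [0, 0, 0, 0, 1]
    - [0, 0, 0, 0, 1]

```text
time: 1.7
eef_pos: [0.4747, 0.1337, 0.231]
tcp_rot: [[-0.92, 0.391, -0.001], [0.391, 0.92, -0.0], [0.001, -0.0, -1.0]]
wrist_force: [-0.1, 1.1, -0.0]
width: -0.0002
```

Call:
servo_tool:
  deltas:
    - [0, 0, 1, 7.79, 1]
    - [0, 0, 1, 7.79, 1]
    - [0, 0, 1, 7.79, 1]
    - [0, 0, 1, 7.79, 1]
    - [0, 0, 1, 7.79, 1]
    - [0, 0, 1, 7.79, 1]
    - [0, 0, 1, 7.79, 1]
    - [0, 0, 1, 7.79, 1]
    - [0, 0, 1, 7.79, 1]
    - [0, 0, 1, 7.79, 1]
    - [0, 0, 0, 0, 1]
    - [0, 0, 0, 0, 1]

```text
time: 2.9
eef_pos: [0.4743, 0.1355, 0.1312]
tcp_rot: [[0.182, 0.983, -0.001], [0.983, -0.182, -0.0], [-0.0, -0.001, -1.0]]
wrist_force: [-0.3, -0.6, 0.1]
width: 0.0002
```

```bash
cat > st.py <<'E'
from h import *
s=sensors.read_state();c0=np.array([.5346,.0458]);R=np.array([[.982,.188],[-.188,.982]])
e=np.array(s['eef_pos']);print('t',s['time'],'eef',e.round(4),'F',np.round(s['wrist_force'],2),'w',s['width'])
print('plate xy mm',((e[:2]-c0)@R*1e3).round(1),'toolrot',np.round(s['tcp_rot'],3).tolist())
E
python3 st.py; python3 -c "
from h import *
cap('wrist','w0.png')"
```

```text
t 2.9 eef [0.4743 0.1355 0.1312] F [-0.3  -0.6   0.15] w 0.00024317335811796008
plate xy mm [-76.1  76.7] toolrot [[0.182, 0.983, -0.001], [0.983, -0.182, -0.0], [-0.0, -0.001, -1.0]]
```

View pics/w0.png

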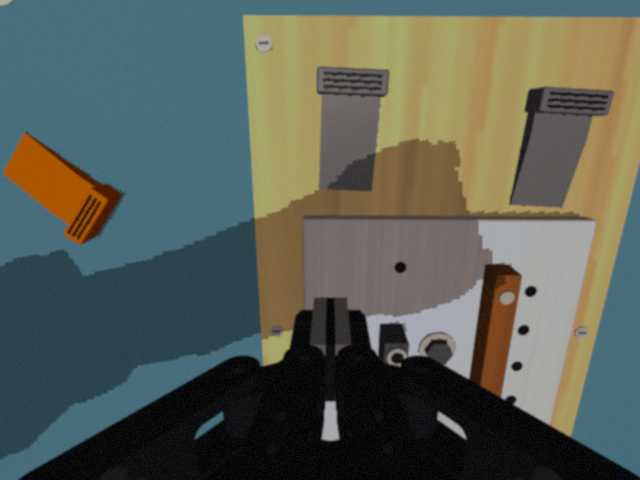

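The wrist view shows the left shims' heads at the top, around (352,82) and (570,100), and the fingers over the front left corner, near (330,320). I'll come down to just above the plate and then press in small steps.

Call:
servo_tool:
  deltas:
    - [0, 0, 2.2, 0, 1]
    - [0, 0, 2.2, 0, 1]
    - [0, 0, 2.2, 0, 1]
    - [0, 0, 2.2, 0, 1]
    - [0, 0, 0, 0, 1]
    - [0, 0, 0, 0, 1]

```text
time: 3.55
eef_pos: [0.475, 0.1345, 0.0438]
tcp_rot: [[0.186, 0.983, -0.0], [0.983, -0.186, 0.0], [0.0, -0.0, -1.0]]
wrist_force: [0.0, -0.1, 0.6]
width: -0.0002
```

Call:
servo_tool:
  deltas:
    - [0, 0, 0.2, 0, 1]
    - [0, 0, 0.2, 0, 1]
    - [0, 0, 0.2, 0, 1]
    - [0, 0, 0.1, 0, 1]
    - [0, 0, 0, 0, 1]
    - [0, 0, 0, 0, 1]

```text
time: 4.15
eef_pos: [0.475, 0.1347, 0.0368]
tcp_rot: [[0.187, 0.982, 0.0], [0.982, -0.187, 0.001], [0.001, 0.0, -1.0]]
wrist_force: [-1.3, 0.4, 5.9]
width: 0.0001
```

Call:
servo_tool:
  deltas:
    - [0, 0, 0.1, 0, 1]
    - [0, 0, 0.1, 0, 1]
    - [0, 0, 0, 0, 1]
    - [0, 0, 0, 0, 1]

```text
time: 4.55
eef_pos: [0.4752, 0.1348, 0.0362]
tcp_rot: [[0.188, 0.982, 0.001], [0.982, -0.188, 0.002], [0.002, 0.0, -1.0]]
wrist_force: [-6.9, -0.3, 26.1]
width: -0.0
```

The front left corner is firm: 26 N and under 1 mm of give. Front right is next.

Call:
servo_tool:
  deltas:
    - [0, 0, -2.5, 0, 1]
    - [-1, 0, -2.7, 0, 1]
    - [-4, 0, 0, 0, 1]
    - [-4, 0, 0, 0, 1]
    - [-4, 0, 0, 0, 1]
    - [-2, 0, 2.0, 0, 1]
    - [0, 0, 2.2, 0, 1]
    - [0, 0, 0.2, 0, 1]
    - [0, 0, 0.1, 0, 1]
    - [0, 0, 0, 0, 1]
    - [0, 0, 0, 0, 1]

```text
time: 5.65
eef_pos: [0.4473, -0.0124, 0.042]
tcp_rot: [[0.186, 0.982, 0.001], [0.982, -0.186, 0.0], [0.001, 0.001, -1.0]]
wrist_force: [-0.3, -0.0, -0.1]
width: -0.0001
```

Call:
servo_tool:
  deltas:
    - [0, 0, 0.1, 0, 1]
    - [0, 0, 0.1, 0, 1]
    - [0, 0, 0.1, 0, 1]
    - [0, 0, 0.1, 0, 1]
    - [0, 0, 0, 0, 1]
    - [0, 0, 0, 0, 1]

```text
time: 6.25
eef_pos: [0.4466, -0.013, 0.0372]
tcp_rot: [[0.188, 0.982, -0.0], [0.982, -0.188, -0.0], [-0.0, -0.0, -1.0]]
wrist_force: [-0.3, -0.2, -0.0]
width: 0.0002
```

Call:
servo_tool:
  deltas:
    - [0, 0, 0.1, 0, 1]
    - [0, 0, 0.1, 0, 1]
    - [0, 0, 0.1, 0, 1]
    - [0, 0, 0, 0, 1]
    - [0, 0, 0, 0, 1]

```text
time: 6.75
eef_pos: [0.4466, -0.0131, 0.0343]
tcp_rot: [[0.188, 0.982, -0.0], [0.982, -0.188, -0.0], [-0.0, -0.0, -1.0]]
wrist_force: [-0.8, -1.4, 2.4]
width: -0.0002
```

The front right corner gives: 2.4 N with the tip already 2.7 mm down. I'll press about 3 mm further to meet the first step.

Call:
servo_tool:
  deltas:
    - [0, 0, 0.1, 0, 1]
    - [0, 0, 0.1, 0, 1]
    - [0, 0, 0.1, 0, 1]
    - [0, 0, 0, 0, 1]
    - [0, 0, 0, 0, 1]
    - [0, 0, 0, 0, 1]

```text
time: 7.35
eef_pos: [0.4464, -0.0131, 0.0313]
tcp_rot: [[0.188, 0.982, -0.0], [0.982, -0.188, -0.0], [-0.0, -0.0, -1.0]]
wrist_force: [-3.6, -1.9, 4.9]
width: -0.0002
```

Step 1 is met: the corner went 5.7 mm down at 4.9 N. Now I'll lift and work out where the front right shim is.

Call:
servo_tool:
  deltas:
    - [0, 0, -2.5, 0, 1]
    - [0, 0, -4, 0, 1]
    - [0, 0, -4, 0, 0.8]
    - [-3, 0, -2, 0, 0.8]
    - [-4, 0, 0, 0, 0.8]
    - [-4, 0, 0, 0, 0.8]
    - [0, 0, 0, 0, 0.8]
    - [0, 0, 0, 0, 0.8]
    - [0, 0, 0, 0, 0.8]

```text
time: 8.25
eef_pos: [0.4265, -0.1199, 0.1561]
tcp_rot: [[0.186, 0.983, 0.0], [0.983, -0.186, 0.0], [0.0, 0.0, -1.0]]
wrist_force: [-0.6, -0.5, 0.7]
width: 0.0169
```

```bash
python3 st.py; python3 - <<'E'
from h import *
c=cap('wrist','w1.png');np.savez('pics/w1.npz',**c)
c=dict(np.load('pics/top0.npz'))
c0=np.array([.5346,.0458]);R=np.array([[.982,.188],[-.188,.982]])
# shim front right pixels from zoom
for n,(u,v,h) in dict(hd_out_far=(648,402,.035),hd_out_near=(634,465,.035),hd_in_far=(622,400,.035),hd_in_near=(612,460,.035),tipfar=(537,386,.017),tipnear=(526,434,.017)).items():
    p=plane(c,u/3.6+190,v/3.6+130,h)[:2];print(n,p.round(4),((p-c0)@R*1e3).round(1))
big=cv2.resize(c['frame'][215:285,320:400],None,fx=8,fy=8,interpolation=cv2.INTER_CUBIC);cv2.imwrite('pics/z1.png',big[...,::-1])
E
```

```text
t 8.25 eef [ 0.4265 -0.1199  0.1561] F [-0.64 -0.46  0.67] w 0.016878386619684726
plate xy mm [ -75. -183.] toolrot [[0.186, 0.983, 0.0], [0.983, -0.186, 0.0], [0.0, 0.0, -1.0]]
hd_out_far [ 0.4515 -0.124 ] [ -49.7 -182.4]
hd_out_near [ 0.4106 -0.1154] [ -91.5 -181.6]
hd_in_far [ 0.4524 -0.1073] [ -51.9 -165.8]
hd_in_near [ 0.4135 -0.1013] [ -91.3 -167.2]
tipfar [ 0.463  -0.0533] [ -51.6 -110.8]
tipnear [ 0.4312 -0.0467] [ -84.1 -110.3]
```

View pics/w1.png

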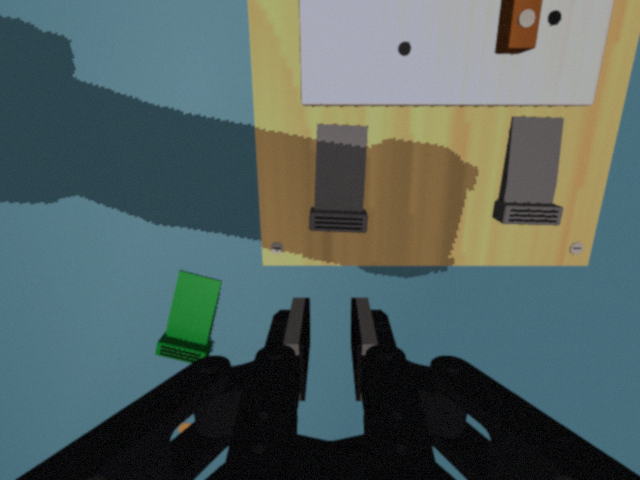

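View pics/z1.png

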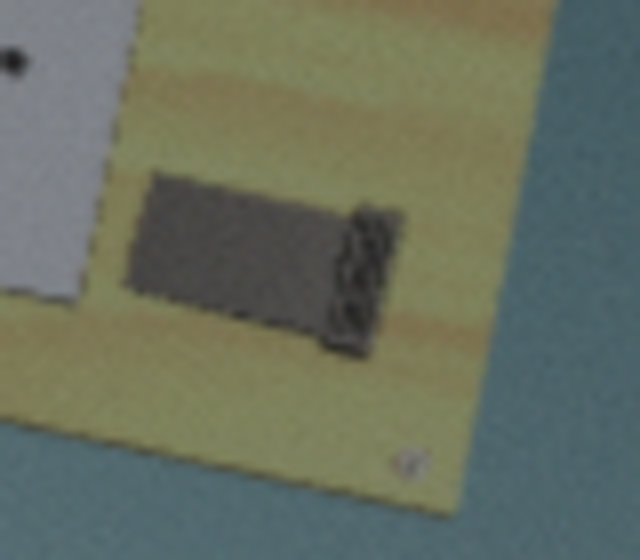

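The wrist view shows the shim's head at (310–367, 210–230), with the tip 13 mm or so from the plate and square to it. The fingers are behind it. I'll check this against the wrist camera's rays.

```bash
python3 - <<'E'
from h import *
c=dict(np.load('pics/w1.npz'))
c0=np.array([.5346,.0458]);R=np.array([[.982,.188],[-.188,.982]])
for n,(u,v,h) in dict(ho_l=(310,212,.035),ho_r=(368,212,.035),tl=(318,124,.017),tr=(367,126,.017),plate_l=(301,104,.037),plate_r=(592,104,.037)).items():
    p=plane(c,u,v,h)[:2];print(n,((p-c0)@R*1e3).round(1))
P=cloud(c);print(P[218,320:360:10].round(3),P[190,340].round(3), P[60,400].round(3))
E
```

```text
ho_l [ -89.8 -166.4]
ho_r [ -48.5 -166.3]
tl [ -84.2 -106.7]
tr [ -49.4 -108. ]
plate_l [-94.5 -94.1]
plate_r [ 94.3 -93.8]
[[ 0.421 -0.106  0.038]
 [ 0.428 -0.107  0.037]
 [ 0.435 -0.109  0.037]
 [ 0.442 -0.11   0.036]] [ 0.439 -0.091  0.024] [ 0.49  -0.015  0.038]
```

Both views agree: the shim's origin is at plate (-69, -167) mm and the outer face of the head at about -181. I'll come down behind the head at (-69, -203).

Call:
servo_tool:
  deltas:
    - [-2.1, 0.6, 2, 0, 0.8]
    - [0, 0, 3, 0, 0.8]
    - [0, 0, 3, 0, 0.8]
    - [0, 0, 3, 0, 0.8]
    - [0, 0, 1.5, 0, 0.8]
    - [0, 0, 0.6, 0, 0.8]
    - [0, 0, 0.3, 0, 0.8]
    - [0, 0, 0, 0, 0.8]
    - [0, 0, 0, 0, 0.8]

```text
time: 9.2
eef_pos: [0.4287, -0.1426, 0.023]
tcp_rot: [[0.187, 0.982, 0.001], [0.982, -0.187, -0.0], [0.0, 0.001, -1.0]]
wrist_force: [-0.6, -0.3, 0.7]
width: 0.0172
```

```bash
python3 st.py; python3 - <<'E'
from h import *
cap('wrist','w2.png')
c=cap('scene');f=cv2.resize(c['frame'][200:340,240:460],None,fx=3.6,fy=3.6,interpolation=cv2.INTER_CUBIC);cv2.imwrite('pics/s2.png',f[...,::-1])
E
```

```text
t 9.2 eef [ 0.4287 -0.1426  0.023 ] F [-0.56 -0.3   0.74] w 0.017174127648831618
plate xy mm [ -68.6 -204.9] toolrot [[0.187, 0.982, 0.001], [0.982, -0.187, -0.0], [0.0, 0.001, -1.0]]
```

View pics/w2.png

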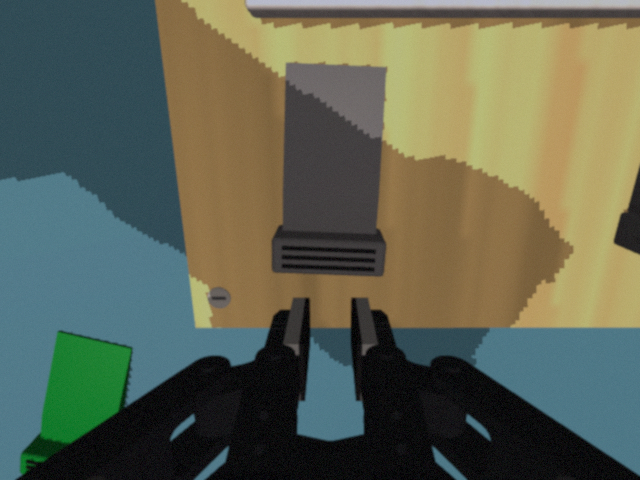

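View pics/s2.png

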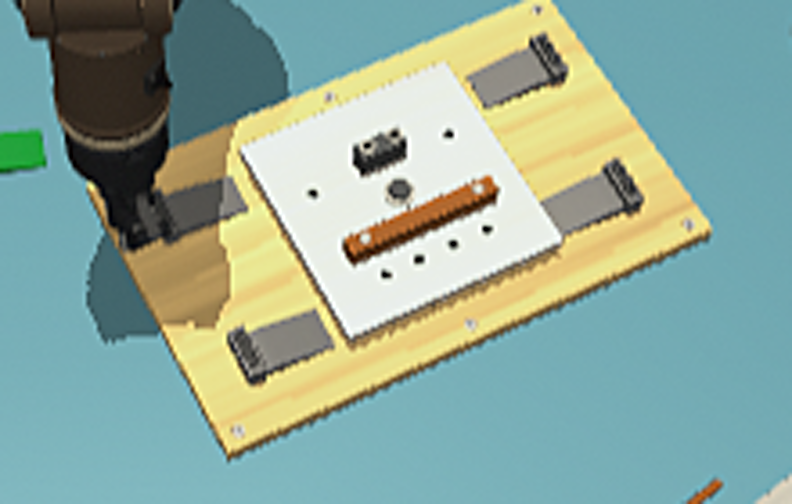

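The wrist view shows the fingers behind the head and centred on it: fingers at column 331, head at 329. I'll push along tool +x.

Call:
servo_tool:
  deltas:
    - [0.5, 0, 0, 0, 0.8]
    - [0.5, 0, 0, 0, 0.8]
    - [0.5, 0, 0, 0, 0.8]
    - [0.5, 0, 0, 0, 0.8]
    - [0.5, 0, 0, 0, 0.8]
    - [0.5, 0, 0, 0, 0.8]
    - [0.5, 0, 0, 0, 0.8]
    - [0.5, 0, 0, 0, 0.8]
    - [0, 0, 0, 0, 0.8]

```text
time: 10.2
eef_pos: [0.4356, -0.1026, 0.0222]
tcp_rot: [[0.186, 0.982, -0.0], [0.982, -0.186, 0.0], [0.0, -0.0, -1.0]]
wrist_force: [-0.5, -0.2, -0.2]
width: 0.0166
```

```bash
python3 st.py; python3 - <<'E'
from h import *
cap('wrist','w3.png')
E
```

```text
t 10.2 eef [ 0.4356 -0.1026  0.0222] F [-0.46 -0.2  -0.17] w 0.016583145077081418
plate xy mm [ -69.3 -164.3] toolrot [[0.186, 0.982, -0.0], [0.982, -0.186, 0.0], [0.0, -0.0, -1.0]]
```

View pics/w3.png

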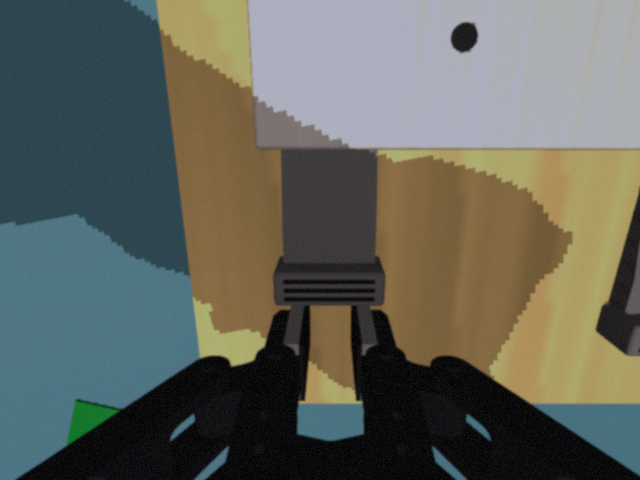

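The shim is moving squarely and its tip is now under the plate edge at row 148. I'll keep pushing.

Call:
servo_tool:
  deltas:
    - [0.5, 0, 0, 0, 0.8]
    - [0.5, 0, 0, 0, 0.8]
    - [0.5, 0, 0, 0, 0.8]
    - [0.5, 0, 0, 0, 0.8]
    - [0.5, 0, 0, 0, 0.8]
    - [0.5, 0, 0, 0, 0.8]
    - [0.5, 0, 0, 0, 0.8]
    - [0, 0, 0, 0, 0.8]

```text
time: 11.05
eef_pos: [0.4422, -0.0682, 0.0222]
tcp_rot: [[0.186, 0.982, -0.0], [0.982, -0.186, 0.0], [0.0, -0.0, -1.0]]
wrist_force: [0.0, -0.7, -0.5]
width: 0.0171
```

Call:
servo_tool:
  deltas:
    - [0.2, 0, 0, 0, 0.8]
    - [0.2, 0, 0, 0, 0.8]
    - [0.2, 0, 0, 0, 0.8]
    - [0, 0, 0, 0, 0.8]
    - [0, 0, 0, 0, 0.8]

```text
time: 11.55
eef_pos: [0.4431, -0.0632, 0.0223]
tcp_rot: [[0.187, 0.982, -0.0], [0.982, -0.187, 0.0], [0.0, -0.0, -1.0]]
wrist_force: [0.2, 0.1, -0.1]
width: 0.0171
```

```bash
python3 st.py; python3 - <<'E'
from h import *
cap('wrist','w4.png')
E
```

```text
t 11.55 eef [ 0.4431 -0.0632  0.0223] F [ 0.16  0.11 -0.12] w 0.017147141872871828
plate xy mm [ -69.3 -124.2] toolrot [[0.187, 0.982, -0.0], [0.982, -0.187, 0.0], [0.0, -0.0, -1.0]]
```

View pics/w4.png

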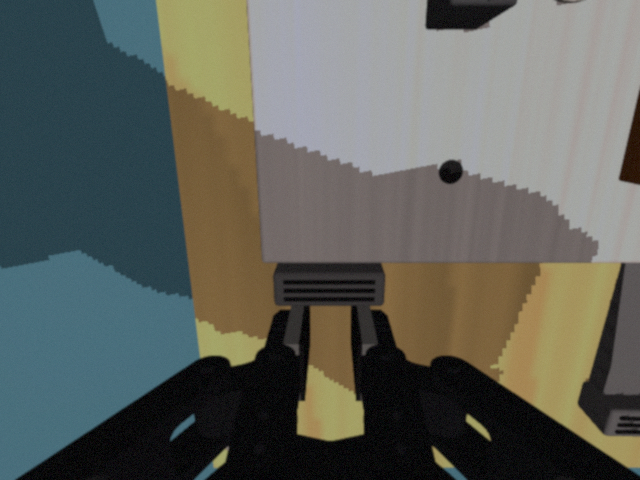

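The head is nearly at the plate edge, with rows 262 and 263 all but touching. I'll creep in until there is contact force.

Call:
servo_tool:
  deltas:
    - [0.15, 0, 0, 0, 0.8]
    - [0.15, 0, 0, 0, 0.8]
    - [0, 0, 0, 0, 0.8]
    - [0, 0, 0, 0, 0.8]

```text
time: 12.0
eef_pos: [0.4437, -0.0601, 0.0223]
tcp_rot: [[0.187, 0.982, 0.0], [0.982, -0.187, 0.0], [0.0, -0.0, -1.0]]
wrist_force: [-0.3, 0.3, 0.2]
width: 0.0169
```

Call:
servo_tool:
  deltas:
    - [0.1, 0, 0, 0, 0.8]
    - [0, 0, 0, 0, 0.8]
    - [0, 0, 0, 0, 0.8]

```text
time: 12.3
eef_pos: [0.4439, -0.0592, 0.0223]
tcp_rot: [[0.187, 0.982, 0.0], [0.982, -0.187, 0.0], [0.0, -0.0, -1.0]]
wrist_force: [-0.5, -0.2, -0.7]
width: 0.0171
```

Call:
servo_tool:
  deltas:
    - [0.1, 0, 0, 0, 0.8]
    - [0.1, 0, 0, 0, 0.8]
    - [0, 0, 0, 0, 0.8]
    - [0, 0, 0, 0, 0.8]

```text
time: 12.7
eef_pos: [0.4438, -0.0583, 0.0223]
tcp_rot: [[0.189, 0.982, -0.0], [0.982, -0.189, -0.001], [-0.001, -0.0, -1.0]]
wrist_force: [-1.9, -4.6, 2.5]
width: 0.0172
```

```bash
python3 st.py; python3 - <<'E'
from h import *
cap('wrist','w5.png')
E
```

```text
t 12.7 eef [ 0.4438 -0.0583  0.0223] F [-1.89 -4.57  2.49] w 0.017178183647766826
plate xy mm [ -69.6 -119.3] toolrot [[0.189, 0.982, -0.0], [0.982, -0.189, -0.001], [-0.001, -0.0, -1.0]]
```

View pics/w5.png

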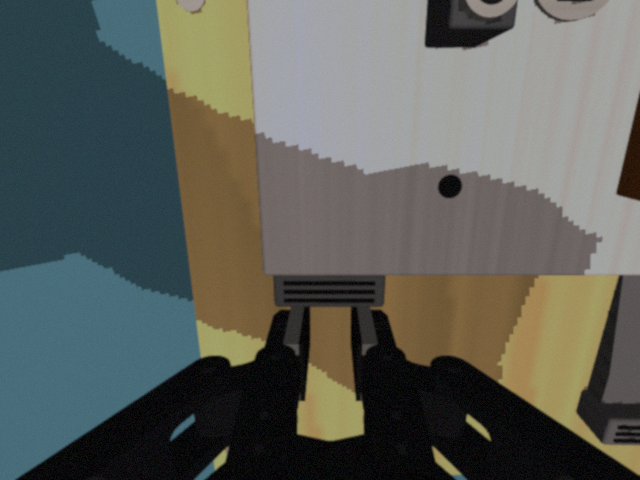

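Call:
servo_tool:
  deltas:
    - [0.1, 0, 0, 0, 0.8]
    - [0.1, 0, 0, 0, 0.8]
    - [0, 0, 0, 0, 0.8]
    - [0, 0, 0, 0, 0.8]

```text
time: 13.15
eef_pos: [0.4436, -0.0578, 0.0223]
tcp_rot: [[0.19, 0.982, -0.001], [0.982, -0.19, -0.002], [-0.002, -0.001, -1.0]]
wrist_force: [-3.8, -10.5, 5.0]
width: 0.0169
```

It has stalled at about 11 N, so the head is flat on the edge. I'll back off, lift, shut the fingers and press the corner again.

Call:
servo_tool:
  deltas:
    - [-1, 0, 0, 0, 0.8]
    - [-1.2, 0, 0, 0, 0.8]
    - [-1, 0, -2, 0, 0.8]
    - [0, 0, -4, 0, 1]
    - [0, 0, -4, 0, 1]
    - [0, 0, 0, 0, 1]
    - [0, 0, 0, 0, 1]

```text
time: 13.85
eef_pos: [0.4393, -0.0867, 0.123]
tcp_rot: [[0.187, 0.982, 0.002], [0.982, -0.187, 0.001], [0.001, 0.002, -1.0]]
wrist_force: [0.2, -0.2, 0.4]
width: 0.0002
```

```bash
python3 st.py; python3 - <<'E'
from h import *
c=cap('wrist','w6.png')
E
```

```text
t 13.85 eef [ 0.4393 -0.0867  0.123 ] F [ 0.22 -0.16  0.37] w 0.00020036563846377174
plate xy mm [ -68.7 -148. ] toolrot [[0.187, 0.982, 0.002], [0.982, -0.187, 0.001], [0.001, 0.002, -1.0]]
```

View pics/w6.png

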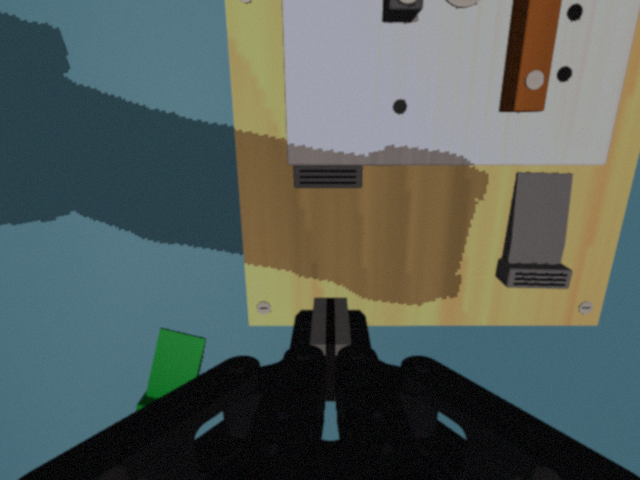

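The head sits flat along the plate edge at (295–362, 165–187). Next I'll press the corner at plate (-75, -75).

Call:
servo_tool:
  deltas:
    - [2.5, -0.2, 0, 0, 1]
    - [2.5, -0.2, 0, 0, 1]
    - [2.3, -0.2, 2, 0, 1]
    - [0, 0, 3, 0, 1]
    - [0, 0, 2.5, 0, 1]
    - [0, 0, 0.6, 0, 1]
    - [0, 0, 0, 0, 1]
    - [0, 0, 0, 0, 1]

```text
time: 14.7
eef_pos: [0.4466, -0.0144, 0.0416]
tcp_rot: [[0.188, 0.982, -0.0], [0.982, -0.188, -0.0], [-0.0, -0.0, -1.0]]
wrist_force: [0.2, -0.6, 0.6]
width: 0.0003
```

Call:
servo_tool:
  deltas:
    - [0, 0, 0.1, 0, 1]
    - [0, 0, 0.1, 0, 1]
    - [0, 0, 0.1, 0, 1]
    - [0, 0, 0.1, 0, 1]
    - [0, 0, 0.1, 0, 1]
    - [0, 0, 0, 0, 1]
    - [0, 0, 0, 0, 1]

```text
time: 15.4
eef_pos: [0.4466, -0.0138, 0.0369]
tcp_rot: [[0.188, 0.982, 0.0], [0.982, -0.188, 0.001], [0.001, 0.0, -1.0]]
wrist_force: [-1.8, 0.0, 10.7]
width: 0.0
```

The corner is firm: 10.7 N with the tip at 36.9 mm. I'll hold it briefly and then clear the hand.

Call:
servo_tool:
  deltas:
    - [0, 0, 0.05, 0, 1]
    - [0, 0, 0, 0, 1]
    - [0, 0, 0, 0, 1]
    - [0, 0, 0, 0, 1]

```text
time: 15.8
eef_pos: [0.4466, -0.0138, 0.0368]
tcp_rot: [[0.188, 0.982, 0.0], [0.982, -0.188, 0.001], [0.001, 0.0, -1.0]]
wrist_force: [-4.5, 0.9, 19.1]
width: 0.0002
```

Call:
servo_tool:
  deltas:
    - [0, 0, -2, 0, 1]
    - [0, 0, -4, 0, 1]
    - [0, 0, -4, 0, 1]
    - [0, 0, -4, 0, 1]
    - [-4, 0, -2, 0, 1]
    - [-4, 0, 0, 0, 1]
    - [-4, 0, 0, 0, 1]
    - [-4, 0, 0, 0, 1]
    - [-4, 0, 0, 0, 1]
    - [-4, 0, 0, 0, 1]
    - [0, 0, 0, 0, 1]
    - [0, 0, 0, 0, 1]
    - [0, 0, 0, 0, 1]
    - [0, 0, 0, 0, 1]

```text
time: 17.2
eef_pos: [0.4019, -0.2483, 0.1956]
tcp_rot: [[0.185, 0.983, -0.0], [0.983, -0.185, 0.001], [0.001, -0.0, -1.0]]
wrist_force: [-0.1, 0.2, -0.6]
width: 0.0001
```

```bash
python3 st.py; python3 - <<'E'
from h import *
c=cap('top');f=cv2.resize(c['frame'][130:290,190:410],None,fx=3.6,fy=3.6,interpolation=cv2.INTER_CUBIC);cv2.imwrite('pics/t7.png',f[...,::-1])
d=dict(np.load('pics/top0.npz'));P0=cloud(d);P1=cloud(c)
for u,v in((290,235),(265,235),(320,240),(335,180),(275,170)): print(P0[v,u].round(4),P1[v,u].round(4))
E
```

```text
t 17.2 eef [ 0.4019 -0.2483  0.1956] F [-0.13  0.22 -0.55] w 7.99711829570077e-05
plate xy mm [ -75.  -313.8] toolrot [[0.185, 0.983, -0.0], [0.983, -0.185, 0.001], [0.001, -0.0, -1.0]]
[0.4633 0.0617 0.0317] [0.4628 0.0615 0.0343]
[0.4612 0.1194 0.0362] [0.4607 0.1191 0.0393]
[ 0.4525 -0.0084  0.0364] [ 0.4527 -0.0084  0.035 ]
[ 0.5976 -0.0406  0.0318] [ 0.5968 -0.0405  0.0344]
[0.6167 0.1017 0.0393] [0.6167 0.1018 0.039 ]
```

View pics/t7.png

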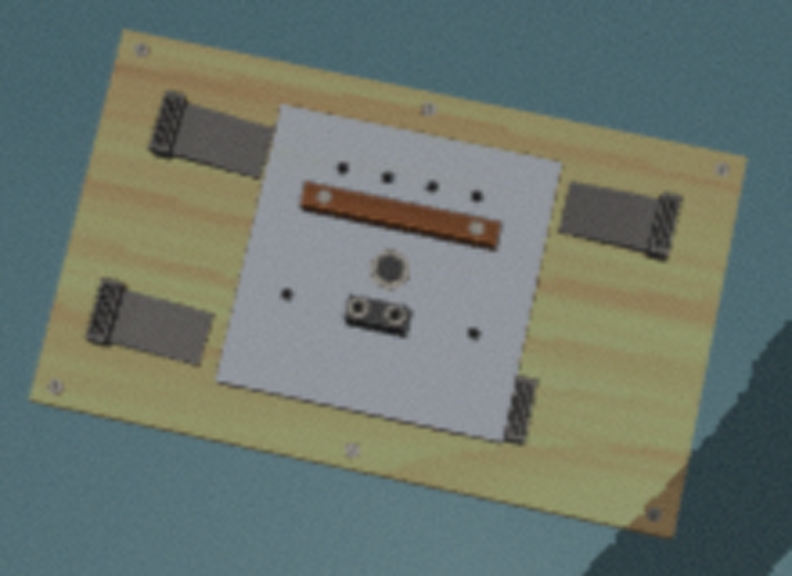

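The top view shows the front right shim's head flush on the plate edge at (520,410). The other three shims sit at the same pixels as before, and the hand is clear. I'm handing in.

```bash
python3 -c "
from h import *
print(order.hand_in())"
```

```text
the job is handed in; nothing more can be done
None
```

The front right corner was the one that gave. Its shim is now home and the corner stands firm, so I handed the job in at about 17 s of the 64 s allowed.

- **Finding the corner:** Front left was solid, reading 26 N with less than 1 mm of give. Front right sank about 5.7 mm at 4.9 N. I stopped there and did not press the two rear corners.
- **Pushing the shim:** I pushed it in with the fingertips behind its head. It stalled at about 11 N, where the fingertip position put its head on the plate's edge. The camera shows the head flat against the edge.
- **Checking again:** Pressed at 19 N, the corner held with the fingertips at 36.8 mm, so it sank about 0.2 mm.
- **Final picture:** By eye in the top view, the other three shims are where they lay. The hand is clear, with about 0 N on the wrist. I did not look again at the jar, tin, dish or mallet, but the hand stayed well away from them.

Depth readings on the plate scatter by about 3 mm, too coarse to confirm that it is level to 2 mm. The evidence for that is the firm press.

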